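# Set the spacer in the bonding jig and hold the tile pressed

### The arm

A 7-joint arm with a two-finger parallel gripper is mounted at the origin on the work surface. World frame = base frame: x ahead of the robot, y to its left, z up, the work surface at z = 0. Lengths are in m, angles in rad, forces in N, time in s.
With the tool pointing down it reaches from about 0.425 to 0.925 m from the base axis. Payload 6.8 kg.
Tool frame: the origin (TCP) lies midway between the tips of the shut fingers; the grasp point (between the pads) lies 19 mm behind it; z points along the fingers, y is the line along which they close (so a half turn about z gives the same grasp; the last joint's range is limited). The gripper opens to 85 mm and grips with 20 to 120 N. Pads are 22 mm wide; open, the fingers measure 114 mm over their backs; the gripper's body (76 mm by 85 mm) begins 54 mm behind the grasp point. The pads swing forward as they close: fully open they stand 13 mm farther back than shut.
Start: joints at [-1.316, 0.477, 0.022, 1.555, -0.011, 1.109, -0.083], TCP at [0.24, 0.631, 0.231] pointing down, gripper open.
Joint ranges: [-2.96, 2.96], [-0.34, 2.1], [-1.41, 1.46], [0.24, 2.44], [-1.37, 4.51], [0.17, 1.92], [-2.96, 2.96]. Speed limits (rad/s): [2.39, 2.39, 3.14, 3.14, 3.14, 3.14, 3.14].

### API

Orientations are given as a rotation vector (axis times angle).
In Python, from bench import r gives the robot as it stands. The module is installed in compiled form; this text tells all that it offers.
- The arm moves only by the tool apply_moves, never from a script. Its argument "rows" is a list of rows, each a list of 6 numbers: the shift along the tool's x, y, z scaled (see below), then the turn, a rotation vector about the tool's x, y, z scaled (see below). A call has 1 to 5 rows; each row is the pose to reach, as a shift and turn from the pose commanded when the call began, along the tool's axes at that moment; what a row does not reach only later rows make up. The controller multiplies each number of a shift by 0.25 m and each number of a turn by 90 degrees. A row lasts 1/8 s, in which the tool goes at most 62.5 mm and 10.7 degrees, less where a joint would pass 70% of its speed; a pose out of reach is approached as far as the arm can. A call with a number of a shift or a turn outside -1 to 1 is refused whole. A call with a gripper value outside its range is refused whole. "claw" is the opening, from 0 (shut) to 1 (fully open), set as the call begins (left out, the last holds). The fingers move at their own pace and stop on an object; "newtons" is the grip in N (left out, the last holds). Time passes only in rows, so rows that repeat a pose let the fingers close. It gives the time, the measured TCP pose, the force, the opening and the grip force at its end, in the units of the state.
- r.get_obs(): the state, without advancing time (a new reading comes with each control period).
- r.grab_frame(name): name is "scene" or "top"; returns a dict with "pixels" (420x560x3 uint8, red, green, blue), "intrinsics" (3x3 intrinsics, pixels), "eye" and "attitude" of the camera in the world. Camera axes: x right, y up, looking along -z (the intrinsics and any distortion apply to the point x, -y, -z); pixel columns grow to the right and rows downward; lengths in m; the calibration is good to about 2 mm. A picture is of the moment at which its call begins. There is no depth.
- r.hand_in(): hands the job in; it is judged then, once.
Trained networks look in a picture, given as the dict that the camera call returned (one of the last four; its "shot" number tells which), for a name from the list of things; names that differ only in an ending like _2 or _b are one class to them, and where a whole thing is asked for, a point or a joint stands for the part that bears it (a point fixed in the world has none). Each returns a list of dicts, best first, with "conf" (0 to 1); they miss things now and then, are a little off and sometimes report something else, mostly with a low value. They report only what shows in the picture. A call takes as long as a camera call. They do not tell look-alikes from the thing itself.
- r.search_frame(picture, thing): "rect" ([left, top, width, height] in pixels, round what is visible of it).
- r.outline_of(picture, thing): "pixels" (420x560 bool, what is visible of it) and "rect" ([left, top, width, height] in pixels, round what is visible of it).
- r.landmark_of(picture, thing): "point" ([column, row] in pixels: a listed point, or the origin of a listed thing).
The state is a dict: "clock": time; "joints": joint angles; "qvel": joint speeds; "tau": joint torques, N m; "tcp_pos": TCP position; "orientation": TCP orientation; "contact_force": force on the tool from outside, world axes, zero at the start; "moment": the same for the moment, N m; "grip_width": finger opening in m; "gripper_force": force on a finger pad.
Only numpy, scipy, OpenCV 4.12 (cv2) and the standard library are available. Lean on these libraries where they do the work, as an engineer would, in place of code of your own. Each camera call takes 0.05 s, during which the arm holds its last target. There are 200 camera calls.

### The job

Take the orange spacer out of its wooden holder, stand it upright in the gap of the one bonding jig whose gap is wide enough for it, down on the jig's base, and let go of it there. Then push that jig's white tile, from the back of its carriage, flush against the spacer so that the spacer is squeezed firmly against the blue stop wall, and finish while still holding it pressed: the program ends without letting the tile spring back. Do not press the tile of the other jig, and leave the other things on the bench where they are.

Things in the scene. Friction and masses are not known exactly. Their poses are not given: they have to be found in the camera images.
- spacer_c (a point): the spacer, an upright flat block (all sizes here in mm) 12 thick (its x) by 40 wide (its y) by 75 tall (z), 60 g: lower 46 orange, above that a black grip tab 30 wide (same 12 thickness). This point is its centre, 37.5 above its foot. It starts standing in the holder's slot; it is symmetric under a half turn
- holder: light wooden holder fixed to the bench, 55 x 75 x 22 mm high, with a slot 15 (x) by 47 (y) in its top, slot floor 8 above the bench, in which the spacer stands 14 deep, spacer x along holder x. Origin: centre of its underside
- jig_a: one of two bonding jigs, alike but for the gap (one some mm wider than the spacer, the other clearly narrower): dark steel base 130 (x) x 90 (y) x 10 mm, fixed, yellow inlay under the gap. Origin: centre of its underside; x from the sliding tile to the stop. Blue stop wall 15 thick, 84 wide, its face 40 from the origin along +x; stop and tile reach 44 above the bench
- stopface_a (a point): middle of the blue stop wall's face in jig a, 27 above the bench, the face looks along the jig's -x
- tileface_a (a point): middle of the white ceramic tile's face in jig a, 27 above the bench, facing the stop; its distance to stopface_a is the gap. Tile 8 thick, 60 wide, 34 high, square to the jig
- push_a (a point): middle of the back of the grey carriage (50 wide, 30 high, flat, 33 behind the tile's face) in jig a, 25 above the bench: the place to push along the jig's +x. The base plate (top 10 above the bench) reaches at least 50 behind it
- tile_a (a joint): travel of jig a's tile towards its stop in m: 0 at rest (open, against its back stop), at most about 1 mm less than the gap at rest. A spring returns it to 0 when let go: 3 N at rest, 0.3 N more per mm. The tile cannot be opened beyond 0
- jig_b: one of two bonding jigs, alike but for the gap (one some mm wider than the spacer, the other clearly narrower): dark steel base 130 (x) x 90 (y) x 10 mm, fixed, yellow inlay under the gap. Origin: centre of its underside; x from the sliding tile to the stop. Blue stop wall 15 thick, 84 wide, its face 40 from the origin along +x; stop and tile reach 44 above the bench
- stopface_b (a point): middle of the blue stop wall's face in jig b, 27 above the bench, the face looks along the jig's -x
- tileface_b (a point): middle of the white ceramic tile's face in jig b, 27 above the bench, facing the stop; its distance to stopface_b is the gap. Tile 8 thick, 60 wide, 34 high, square to the jig
- push_b (a point): middle of the back of the grey carriage (50 wide, 30 high, flat, 33 behind the tile's face) in jig b, 25 above the bench: the place to push along the jig's +x. The base plate (top 10 above the bench) reaches at least 50 behind it
- tile_b (a joint): travel of jig b's tile towards its stop in m: 0 at rest (open, against its back stop), at most about 1 mm less than the gap at rest. A spring returns it to 0 when let go: 3 N at rest, 0.3 N more per mm. The tile cannot be opened beyond 0
- spool_c (a point): bystander: white spool of solder wire standing on its flange, 60 diameter, 44 high; point at its centre
- tape_c (a point): bystander: yellow tape measure, 58 x 34 x 54 high; point at its centre, 25 above the bench
- disc_c (a point): bystander: flat aluminium disc, 90 diameter, 22 high; point at its centre
- driver_grip (a point): bystander: red-handled screwdriver lying on the bench, 150 long; point on its handle
- switch_c (a point): bystander: small black switch with a green rocker, 22 x 30 x 21 high; point at its centre
- spacer: the spacer's own frame: origin at the centre of its foot, axes as above
There are look-alikes about, which are no part of the job. Of the things shaped like the spacer, the orange one is meant.

How it is judged:
By the outcome, as a careful person would: the job done as asked, in the order asked, and still so for the second after the job is handed in, while the arm keeps its last pose, push and grip.
It also fails if it takes over 54 s, if anything falls off the work surface, if the arm or the gripper's body presses on something with over 40 N, if the wrist force passes 120 N, or if a joint passes its speed limit or range.

## Working session

There is one attempt and no reset: what is moved stays moved. The work goes in short steps, Python scripts to look and compute and a tool call to move; the robot and the scene stay as the last step left them, time stands still between calls to the robot, and variables do not carry over. Pictures are saved under pics/ and viewed, at most 12 in all, crops included, and the job is handed in when it is done.

Besides the shell and the picture viewer there is one more tool, called in YAML: its name, and indented under it one key for each argument. apply_moves: Moves the arm, as the interface text tells. Its arguments: {"type":"object","properties":{"rows":{"type":"array","items":{"type":"array","items":{"type":"number"}}},"claw":{"type":"number"},"newtons":{"type":"number"}},"required":["rows"]}

```bash
mkdir -p pics; cat > h.py <<'E'
import numpy as np, cv2
from bench import r
from scipy.spatial.transform import Rotation as R
def att(f):
    a=np.array(f['attitude'],float)
    return a if a.shape==(3,3) else R.from_rotvec(a).as_matrix() if a.size==3 else R.from_quat(a).as_matrix()
def ray(f,p):
    K=np.array(f['intrinsics']);A=att(f)
    d=np.linalg.inv(K)@[p[0],p[1],1]; d=A@[d[0],-d[1],-d[2]]
    return np.array(f['eye']),d
def at(f,p,z):
    o,d=ray(f,p); return o+d*(z-o[2])/d[2]
def proj(f,P):
    c=att(f).T@(np.array(P)-f['eye']); q=np.array(f['intrinsics'])@[c[0],-c[1],-c[2]]; return q[:2]/q[2]
def save(f,n): cv2.imwrite('pics/'+n,f['pixels'][:,:,::-1])
E
python3 - <<'E'
from h import *
print(r.get_obs())
for n in('scene','top'):
    f=r.grab_frame(n); save(f,n+'1.png'); print(n,{k:v for k,v in f.items() if k!='pixels'})
    for t,z in [('spacer_c',.0455),('holder',0),('jig_a',0),('stopface_a',.027),('tileface_a',.027),('push_a',.025)]:
        for d in r.landmark_of(f,t): print(t,round(d['conf'],2),np.round(d['point'],1),np.round(at(f,d['point'],z),4))
E
```

```text
{'clock': 0.0, 'joints': array([-1.31610763,  0.47781749,  0.02234308,  1.5564609 , -0.01148897,
        1.10929387, -0.08310673]), 'qvel': array([ 0.00145694,  0.00071583, -0.00017781,  0.00279551,  0.00019003,
       -0.00031206,  0.00036534]), 'tau': array([-3.62633955e-04, -5.96453333e+01,  1.60790976e+00, -2.81194192e+01,
        1.24906955e-02,  9.49794747e-03, -4.73759229e-06]), 'tcp_pos': array([0.23935354, 0.63049964, 0.23031014]), 'orientation': array([-5.66687592e-01, -3.08986982e+00,  2.89322454e-03]), 'contact_force': array([ 0.43405641, -0.04201305,  0.7624279 ]), 'moment': array([-0.0247533 , -0.05634565,  0.02147298]), 'gripper_force': 0.0, 'grip_width': 0.08533614294541023}
scene {'intrinsics': array([[382.49572249,   0.        , 282.07069698],
       [  0.        , 382.49572249, 207.06703841],
       [  0.        ,   0.        ,   1.        ]]), 'eye': array([1.14142011, 0.40780004, 0.71468936]), 'attitude': array([0.45362658, 0.86213215, 1.99681677]), 'shot': 1}
spacer_c 0.82 [438.9 254. ] [0.5006 0.4013 0.0455]
spacer_c 0.76 [392.6 246.9] [0.5353 0.3067 0.0455]
sp
[... 1144 characters left out ...]
47.6] [0.4787 0.3836 0.0455]
spacer_c 0.46 [190.  242.3] [0.4911 0.2923 0.0455]
spacer_c 0.37 [256.3 230. ] [0.5207 0.1078 0.0455]
holder 0.69 [190.7 237.9] [0.5044 0.301  0.    ]
jig_a 0.93 [328.5 211. ] [ 0.5722 -0.0983  0.    ]
jig_a 0.81 [253.9 226.4] [0.5331 0.118  0.    ]
jig_a 0.19 [328.4 216.1] [ 0.5575 -0.0975  0.    ]
stopface_a 0.67 [334.9 199.4] [ 0.6025 -0.1148  0.027 ]
stopface_a 0.64 [256.4 208.1] [0.5834 0.1078 0.027 ]
tileface_a 0.67 [337.  200.2] [ 0.6001 -0.1206  0.027 ]
tileface_a 0.51 [255.1 217.3] [0.5574 0.1119 0.027 ]
push_a 0.85 [257.2 228.5] [0.5257 0.1067 0.025 ]
push_a 0.53 [327.6 214.7] [ 0.5598 -0.0929  0.025 ]
push_a 0.48 [385.1 149.3] [ 0.7431 -0.2633  0.025 ]
```

View pics/scene1.png

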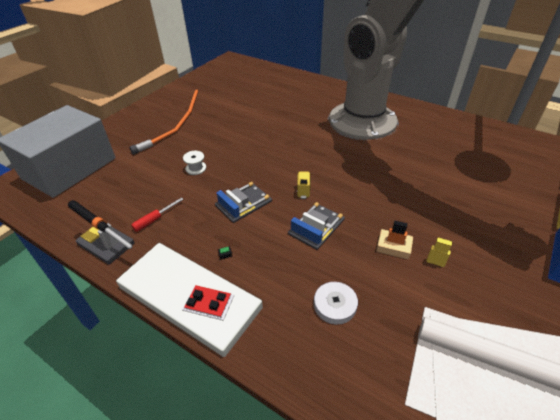

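View pics/top1.png

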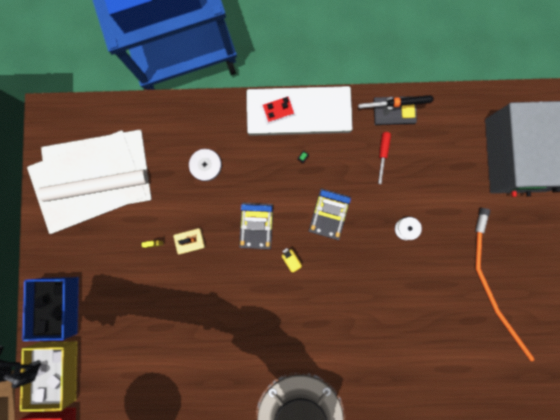

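The scene view shows the orange spacer with its black tab in the wooden holder at (398,235). A yellow look-alike stands at (440,252), the tape measure is at (304,184), and the jigs are at (317,222) and (243,199). In the top view these are the holder at (189,241), the yellow block at (151,244), and the jigs at (256,226) and (330,214).
Candidates for the spacer are the orange-black one at scene (398,235) and the yellow one at (440,252). I choose the one in the holder and check it in a crop.

```bash
python3 - <<'E'
import cv2,numpy as np
s=cv2.imread('pics/scene1.png');t=cv2.imread('pics/top1.png')
c=lambda i,x,y,w,h:cv2.resize(i[y:y+h,x:x+w],(400,300),interpolation=cv2.INTER_CUBIC)
cv2.imwrite('pics/c1.png',np.vstack([np.hstack([c(s,370,210,92,69),c(s,210,165,140,105)]),np.hstack([c(t,140,215,72,54),c(t,235,180,120,90)])]))
E
```

```text
(no output)
```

View pics/c1.png

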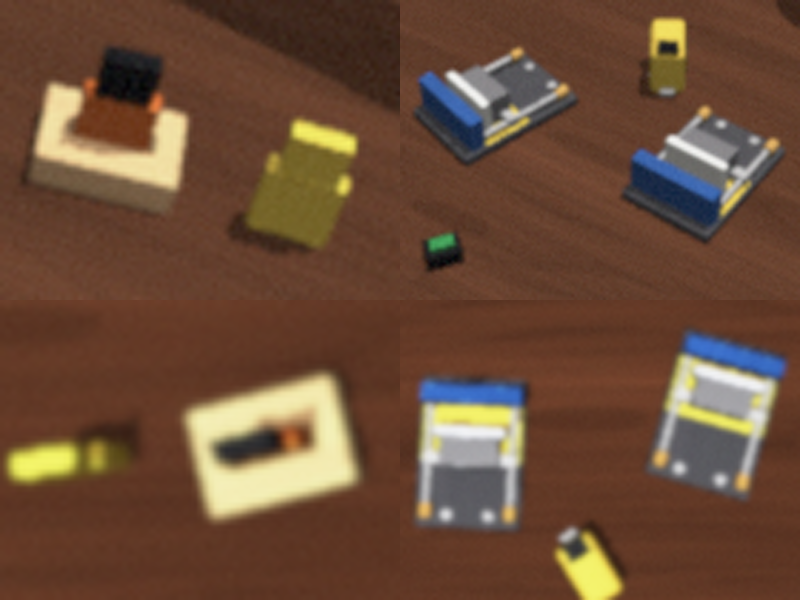

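The crop confirms the orange block with the black tab is in the holder and the yellow block is the look-alike. The left jig (top view, at (256,226)) shows a clear yellow gap, and the other jig is nearly shut. Next I fit the poses.

```bash
cat > fit.py <<'E'
from h import *
from scipy.optimize import minimize
S=8
def box(x0,x1,y0,y1,z0,z1): return np.array([[x,y,z] for x in(x0,x1) for y in(y0,y1) for z in(z0,z1)])/1e3
JIG=[box(-65,65,-45,45,0,10),box(40,55,-42,42,0,44)]
HOLD=[box(-27.5,27.5,-37.5,37.5,0,22),box(-6,6,-20,20,8,54),box(-6,6,-15,15,54,83)]
def tf(p,P): c,s=np.cos(p[2]),np.sin(p[2]); return P@np.array([[c,s,0],[-s,c,0],[0,0,1]])+[p[0],p[1],0]
def ren(f,p,B):
    m=np.zeros((420*2,560*2),np.uint8)
    for b in B:
        q=np.array([proj(f,v) for v in tf(p,b)])
        h=cv2.convexHull(((q+.5)*2*16-8).astype(np.int32)); cv2.fillConvexPoly(m,h,255,shift=4,lineType=cv2.LINE_AA)
    return cv2.resize(m,(560,420),interpolation=cv2.INTER_AREA)/255.
def fit(views,B,p0):
    c=lambda p:sum(np.abs(ren(f,p,B)-m).sum() for f,m in views)
    best=min((minimize(c,np.array(p0)+[0,0,d],method='Nelder-Mead',options=dict(initial_simplex=np.array(p0)+[0,0,d]+np.array([[0,0,0],[.01,0,0],[0,.01,0],[0,0,.15]]))) for d in(-.2,0,.2)),key=lambda o:o.fun)
    return best.x,best.fun
def pick(f,name,px):
    L=[d for d in r.outline_of(f,name) if np.hypot(d['rect'][0]+d['rect'][2]/2-px[0],d['rect'][1]+d['rect'][3]/2-px[1])<20]
    return L[0]['pixels'] if L else None
E
python3 - <<'E'
from fit import *
fs,ft=r.grab_frame('scene'),r.grab_frame('top')
ims={'scene':fs,'top':ft}
def get(n,pt): return {k:pick(f,n,p) for (k,f),p in zip(ims.items(),pt)}
J=get('jig_a',[(317,222),(256,226)]); H=get('holder',[(396,240),(189,241)]); Sp=get('spacer_c',[(398,235),(188,241)])
for n in(J,H,Sp): print({k:None if v is None else int(v.sum()) for k,v in n.items()})
for k in H:
    if H[k] is not None and Sp[k] is not None: H[k]=H[k]|Sp[k]
for nm,M,B,p0 in(('jig',J,JIG,(.535,.113,0.)),('hold',H,HOLD,(.495,.301,.1))):
    vs={k:(ims[k],M[k]) for k in M if M[k] is not None}
    for s in [list(vs)]+[[k] for k in vs]:
        x,c=fit([vs[k] for k in s],B,p0); print(nm,s,np.round(x,4),round(c,1))
E
```

```text
{'scene': 1421, 'top': 1379}
{'scene': 504, 'top': 366}
{'scene': 348, 'top': 77}
jig ['scene', 'top'] [ 0.5336  0.111  -0.056 ] 273.4
jig ['scene'] [ 0.5301  0.1102 -0.0782] 137.8
jig ['top'] [ 0.5359  0.1116 -0.0617] 110.0
hold ['scene', 'top'] [0.4937 0.3027 0.2088] 279.1
hold ['scene'] [0.4915 0.3023 0.2099] 132.0
hold ['top'] [0.4945 0.3039 0.187 ] 141.6
```

```bash
cat > mv.py <<'E'
from h import *
def mv(pos,yaw):
    "row numbers to reach tcp pos with tool y at world angle yaw (mod pi), pointing down"
    o=r.get_obs(); A=R.from_rotvec(o['orientation'])
    def T(y): z=np.array([0,0,-1.]);Y=np.array([np.cos(y),np.sin(y),0]);return R.from_matrix(np.c_[np.cross(Y,z),Y,z])
    t=min([(A.inv()*T(yaw+k)).as_rotvec() for k in(0,np.pi)],key=np.linalg.norm)
    s=A.inv().apply(np.array(pos)-o['tcp_pos'])
    print('row',np.round(np.r_[s/.25,t/(np.pi/2)],3),'tcp',np.round(o['tcp_pos'],4),'F',np.round(o['contact_force'],1),'t',o['clock'],'j',np.round(o['joints'],2))
E
python3 -c "
from mv import *
mv([.494,.303,.20],.205)"
```

```text
row [-1.417 -0.866  0.125  0.     0.     0.638] tcp [0.2396 0.6311 0.2313] F [-0.7 -0.2 -1.3] t 1.1 j [-1.32  0.48  0.02  1.56 -0.01  1.11 -0.08]
```

apply_moves:
  rows:
    - [-0.9,-0.55,0.06,0,0,0.4]
    - [-0.9,-0.55,0.06,0,0,0.4]
    - [-0.9,-0.55,0.06,0,0,0.4]
    - [-0.9,-0.55,0.06,0,0,0.4]
    - [-0.9,-0.55,0.06,0,0,0.4]
  claw: 1

```text
clock: 1.72
tcp_pos: [0.4046, 0.4179, 0.2165]
orientation: [1.504, 2.756, -0.001]
contact_force: [-0.2, 0.4, -0.9]
grip_width: 0.0855
gripper_force: 0.0
```

```bash
python3 -c "
from mv import *
mv([.494,.303,.15],.205)"
```

```text
row [-0.58   0.052  0.267  0.     0.001  0.233] tcp [0.4046 0.4179 0.2165] F [-0.2  0.4 -0.9] t 1.725 j [-1.08  0.34  0.22  1.81 -0.08  1.   -0.26]
```

apply_moves:
  rows:
    - [-0.58,0.052,0.267,0,0,0.233]
    - [-0.58,0.052,0.267,0,0,0.233]
    - [-0.58,0.052,0.267,0,0,0.233]
    - [-0.58,0.052,0.267,0,0,0.233]

```text
clock: 2.22
tcp_pos: [0.4924, 0.3058, 0.1485]
orientation: [1.976, 2.441, -0.004]
contact_force: [-0.3, 0.4, 0.3]
grip_width: 0.0854
gripper_force: 0.0
```

```bash
python3 -c "
from mv import *
mv([.494,.303,.052],.205)
f=r.grab_frame('scene');g=r.grab_frame('top')
a=f['pixels'][150:285,330:510];b=g['pixels'][190:280,130:250]
save({'pixels':np.hstack([cv2.resize(a,(400,300)),cv2.resize(b,(400,300))])},'c2.png')"
```

```text
row [-0.011  0.005  0.386 -0.001  0.001  0.003] tcp [0.4924 0.3058 0.1485] F [-0.3  0.4  0.3] t 2.225 j [-0.91  0.43  0.32  1.88 -0.17  0.86 -0.3 ]
```

View pics/c2.png

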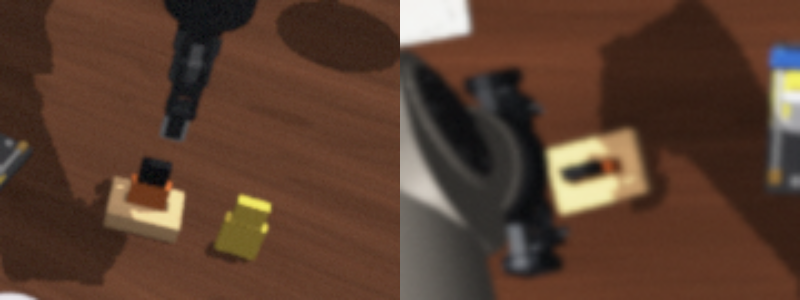

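The view shows the gripper above the holder, fingers straddling along the spacer's thickness, with the orange spacer under it. I descend.

apply_moves:
  rows:
    - [-0.011,0.005,0.2,0,0,0]
    - [-0.011,0.005,0.386,0,0,0]
    - [-0.011,0.005,0.386,0,0,0]

```text
clock: 2.7
tcp_pos: [0.4901, 0.3068, 0.0507]
orientation: [-1.966, -2.447, 0.009]
contact_force: [0.1, -0.3, 0.3]
grip_width: 0.0855
gripper_force: 0.0
```

apply_moves:
  rows:
    - [0,0,0,0,0,0]
    - [0,0,0,0,0,0]
    - [0,0,0,0,0,0]
    - [0,0,0,0,0,0]
    - [0,0,0,0,0,0]
  claw: 0
  newtons: 30

```text
clock: 3.32
tcp_pos: [0.4937, 0.3065, 0.0539]
orientation: [1.972, 2.446, 0.002]
contact_force: [-1.0, -0.1, 6.5]
grip_width: 0.0118
gripper_force: 31.6
```

apply_moves:
  rows:
    - [0,0,-0.12,0,0,0]
    - [0,0,-0.32,0,0,0]
    - [0,0,-0.44,0,0,0]
    - [0,0,-0.44,0,0,0]

```text
clock: 3.82
tcp_pos: [0.4946, 0.3068, 0.1654]
orientation: [1.972, 2.445, 0.007]
contact_force: [-0.3, -0.9, -0.9]
grip_width: 0.0117
gripper_force: 30.8
```

```bash
python3 -c "
from mv import *
c,s=np.cos(-.06),np.sin(-.06)
print('gap centre guess',np.array([.5345,.111])+np.array([c,s])*.031)
mv([.5655,.109,.16],-.06)"
```

```text
gap centre guess [0.56544422 0.10914112]
row [-0.834  0.11   0.02   0.002 -0.002  0.174] tcp [0.4946 0.3068 0.1654] F [-0.3 -0.9 -0.9] t 3.825 j [-0.92  0.41  0.33  1.87 -0.17  0.89 -0.3 ]
```

apply_moves:
  rows:
    - [-0.834,0.11,0.02,0,0,0.17]
    - [-0.834,0.11,0.02,0,0,0.17]
    - [-0.834,0.11,0.02,0,0,0.17]
    - [-0.834,0.11,0.02,0,0,0.17]
    - [-0.834,0.11,0.02,0,0,0.17]

```text
clock: 4.45
tcp_pos: [0.5639, 0.1053, 0.1568]
orientation: [-2.285, -2.156, 0.004]
contact_force: [-0.5, 0.3, 0.2]
grip_width: 0.0114
gripper_force: 30.7
```

```bash
python3 - <<'E'
from mv import *
mv([.5655,.109,.10],-.06)
f=r.grab_frame('scene');g=r.grab_frame('top')
np.savez('f2.npz',s=f['pixels'],t=g['pixels'])
a=f['pixels'][150:255,260:400];b=g['pixels'][180:270,200:320]
save({'pixels':np.hstack([cv2.resize(a,(400,300)),cv2.resize(b,(400,300))])},'c3.png')
E
```

```text
row [ 0.016  0.006  0.227 -0.001  0.001  0.001] tcp [0.5639 0.1053 0.1568] F [-0.5  0.3  0.2] t 4.45 j [-0.63  0.42  0.43  1.9  -0.22  0.88 -0.14]
```

View pics/c3.png

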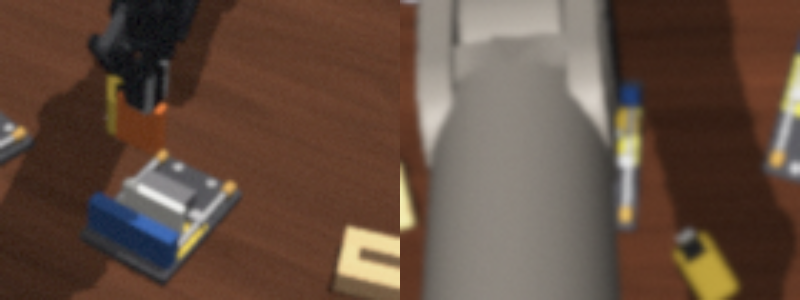

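The gripper holds the orange spacer upright above the jig, seen at crop (140,115) with the blue wall at (135,225). The arm hides most of the jig in the top view. Next I refine by colour: the wall from both cameras, and the in-hand spacer as a check on the camera.

```bash
python3 - <<'E'
from fit import *
fs,ft=r.grab_frame('scene'),r.grab_frame('top')
S1=cv2.imread('pics/scene1.png')[:,:,::-1];T1=cv2.imread('pics/top1.png')[:,:,::-1]
def seg(im,lo,hi,win):
    h=cv2.cvtColor(np.ascontiguousarray(im),cv2.COLOR_RGB2HSV);m=cv2.inRange(h,lo,hi)>0
    w=np.zeros_like(m);x,y,a,b=win;w[y:y+b,x:x+a]=1;return m&w
W=[box(40,55,-42,42,10,44)]
bs=seg(S1,(100,110,40),(130,255,255),(280,205,75,50));bt=seg(T1,(100,110,40),(130,255,255),(235,195,45,30))
print(bs.sum(),bt.sum())
for nm,v in(('both',[(fs,bs),(ft,bt)]),('s',[(fs,bs)]),('t',[(ft,bt)])):
    x,c=fit(v,W,(.534,.111,-.06)); n=np.array([np.cos(x[2]),np.sin(x[2])]); print(nm,np.round(x,4),round(c,1),'stopface',np.round(x[:2]+.04*n,4))
# in-hand spacer
o=r.get_obs();p=o['tcp_pos'];z=(p[2]-.046)*1e3
Y=R.from_rotvec(o['orientation']).as_matrix()[:,1];yaw=np.arctan(Y[1]/Y[0])
os_=seg(fs['pixels'],(3,130,50),(13,255,255),(290,165,40,50));print(os_.sum(),'yaw',yaw)
x,c=fit([(fs,os_)],[box(-6,6,-20,20,z,z+46)],(p[0],p[1],yaw));print('spacer',np.round(x,4),round(c,1),'tcp',p)
m=minimize(lambda q:np.abs(ren(fs,(q[0],q[1],yaw),[box(-6,6,-20,20,z+q[2]*1e3,z+46+q[2]*1e3)])-os_).sum(),[p[0],p[1],0],method='Nelder-Mead',options=dict(initial_simplex=[[p[0],p[1],0],[p[0]+.008,p[1],0],[p[0],p[1]+.008,0],[p[0],p[1],.008]]));print(np.round(m.x,4),m.fun)
v=fs['pixels'].copy();v[os_]=[0,255,0];w=S1.copy();w[bs]=[0,255,0];u=T1.copy();u[bt]=[0,255,0]
k=lambda i,x,y:cv2.resize(i[y:y+60,x:x+80],(400,300),interpolation=0)
save({'pixels':np.vstack([np.hstack([k(v,270,160),k(w,280,195)]),np.hstack([k(u,220,190),k(T1,220,190)])])},'c4.png')
E
```

```text
412 172
both [ 0.5353  0.1115 -0.0932] 167.9 stopface [0.5752 0.1078]
s [ 0.5319  0.1111 -0.1357] 73.3 stopface [0.5715 0.1057]
t [ 0.5385  0.1123 -0.0936] 45.1 stopface [0.5783 0.1086]
1065 yaw -0.05068022377183184
spacer [0.5572 0.1246 0.691 ] 768.1 tcp [0.56350006 0.1100687  0.15737331]
[0.5718 0.1124 0.0008] 848.5254901960784
```

View pics/c4.png

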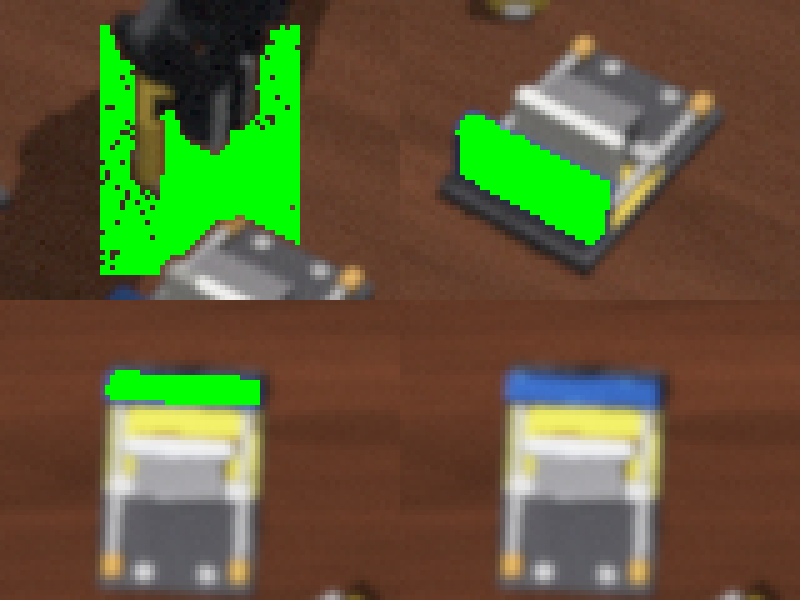

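The orange mask leaked into the bench, since wood has a similar hue. The blue wall masks are good. I lower to just above the jig and refit the spacer with a stricter colour.

```bash
python3 -c "
from mv import *
mv([.567,.109,.105],-.075)"
```

```text
row [-0.004  0.014  0.209 -0.001 -0.     0.015] tcp [0.5635 0.1101 0.1574] F [-0.2  0.  -0.6] t 4.65 j [-0.63  0.42  0.43  1.89 -0.22  0.88 -0.14]
```

apply_moves:
  rows:
    - [-0.004,0.014,0.1,0,0,0.015]
    - [-0.004,0.014,0.209,0,0,0.015]
    - [-0.004,0.014,0.209,0,0,0.015]
    - [-0.004,0.014,0.209,0,0,0.015]

```text
clock: 5.15
tcp_pos: [0.568, 0.1078, 0.1065]
orientation: [2.304, 2.136, 0.001]
contact_force: [0.6, 0.6, 0.2]
grip_width: 0.0113
gripper_force: 30.6
```

```bash
python3 - <<'E'
from fit import *
fs=r.grab_frame('scene')
o=r.get_obs();p=o['tcp_pos'];print(p)
im=fs['pixels'];h=cv2.cvtColor(im,cv2.COLOR_RGB2HSV)
m=(cv2.inRange(h,(3,195,100),(14,255,255))>0);w=np.zeros_like(m);w[170:240,285:335]=1;m&=w
n,l,st,_=cv2.connectedComponentsWithStats(m.astype(np.uint8));k=1+np.argmax(st[1:,4]);m=l==k;print(st[k])
np.savez('f3.npz',s=im,m=m)
v=im.copy();v[m]=[0,255,0]
def ov(img,P,col):
    q=np.array([proj(fs,x) for x in P])
    return q
kk=lambda i,x,y:cv2.resize(i[y:y+60,x:x+80],(400,300),interpolation=0)
z=p[2]-.046;B=box(-6,6,-20,20,0,46)
pred=np.array([proj(fs,x) for x in tf((p[0],p[1],-.075),B)+[0,0,z]])
big=kk(im,270,180).copy()
for a,b in pred: cv2.circle(big,(int((a-270+.5)*5),int((b-180+.5)*5)),3,(0,255,0),-1)
save({'pixels':np.hstack([big,kk(v,270,180)])},'c5.png')
E
```

```text
[0.56838812 0.10766819 0.10687652]
[302 211   4   4   7]
```

View pics/c5.png

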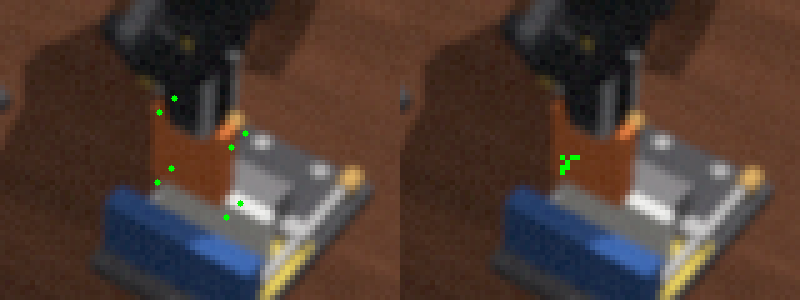

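The spacer sits in the gap region in view. Its left edge at crop x≈153 is about 1 px left of prediction, which fits the 3 mm y offset in the grip. Now I fit its x, and the wall with fixed yaw.

```bash
python3 - <<'E'
from fit import *
fs,ft=r.grab_frame('scene'),r.grab_frame('top')
p=r.get_obs()['tcp_pos'];yaw=-.075
im=fs['pixels'].astype(int);d=im[:,:,0]-im[:,:,2]
print(d[205:226:2,296:324:2])
win=(slice(208,227),slice(296,323))
# soft membership
a=np.clip((d-35)/45.,0,1)[win]
z=(p[2]-.046)*1e3
def c(q):return np.abs(ren(fs,(q[0],q[1],yaw),[box(-6,6,-20,20,z,z+46)])[win]-a).sum()
o=minimize(c,[p[0],p[1]],method='Nelder-Mead',options=dict(initial_simplex=[p[:2],p[:2]+[.006,0],p[:2]+[0,.006]]));print('spacer',o.x,o.fun,'tcp',p, 'at tcp',c(p[:2]))
S1=cv2.imread('pics/scene1.png')[:,:,::-1].astype(int);T1=cv2.imread('pics/top1.png')[:,:,::-1].astype(int)
W=[box(40,55,-42,42,10,44)]
for nm,f,I,win,full in(('s',fs,S1,(slice(205,255),slice(280,340)),70),('t',ft,T1,(slice(198,222),slice(235,280)),110)):
    b=np.clip((I[:,:,2]-I[:,:,0]+5)/(50.),0,1)[win]
    for y in(-.05,-.075,-.1):
        c=lambda q:np.abs(ren(f,(q[0],q[1],y),W)[win]-b).sum()
        o=minimize(c,[.535,.111],method='Nelder-Mead',options=dict(initial_simplex=[[.535,.111],[.545,.111],[.535,.12]]));print(nm,y,'stopface',o.x+.04*np.array([np.cos(y),np.sin(y)]),o.fun)
E
```

```text
[[ 33  36  58  78  47  13   1  -3   7 128 152  53  28  46]
 [ 34  34  59  78  78  70  37  25  78 141  80   3  -1   2]
 [ 35  34  61  76  77  78  82  75  80  82  62   1  -1   2]
 [ 35  36  66  77  80  79  78  79  80  81  49  -1  -4  -3]
 [ 36  35  66  79  83  78  79  77  77  86  43   1  -1  -2]
 [ 36  37  45  68  76  81  78  79  78  84  31  -1   0   0]
 [  0  31  38  13  23  52  74  75  78  85  34  -1  -1   1]
 [-68 -38  -6   2   4   7  20  51  73  64   9   1   0  -1]
 [-72 -71 -60 -19  -3   2   2   6  22  23   3   2   1   1]
 [-59 -69 -66 -70 -63 -30  -3   5   2   5   4   5   4   1]
 [-43 -50 -60 -69 -68 -69 -58 -26  -6   4   2   2   4   5]]
spacer [0.56207089 0.09764343] 20.151633986928104 tcp [0.56846849 0.107398   0.10694402] at tcp 84.40261437908497
s -0.05 stopface [0.57130646 0.10597873] 113.59647058823529
s -0.075 stopface [0.57140864 0.10642344] 109.58235294117648
s -0.1 stopface [0.57125244 0.10662684] 110.42627450980393
t -0.05 stopface [0.57795303 0.10799604] 27.209803921568625
t -0.075 stopface [0.57780609 0.10840238] 24.26549019607843
t -0.1 stopface [0.57801825 0.10847942] 31.22862745098039
```

```bash
python3 -c "
from mv import *
mv([.5684,.1154,.070],-.075)"
```

```text
row [ 0.032 -0.003  0.148  0.001 -0.001 -0.001] tcp [0.5685 0.1074 0.1069] F [-0.1 -0.3 -0.3] t 5.3 j [-0.61  0.49  0.41  1.92 -0.27  0.78 -0.13]
```

apply_moves:
  rows:
    - [0.032,-0.003,0,0,0,0]
    - [0.032,-0.003,0.04,0,0,0]
    - [0.032,-0.003,0.09,0,0,0]
    - [0.032,-0.003,0.13,0,0,0]
    - [0.032,-0.003,0.13,0,0,0]

```text
clock: 5.92
tcp_pos: [0.5667, 0.1145, 0.072]
orientation: [-2.305, -2.133, 0.004]
contact_force: [0.6, 0.2, -0.3]
grip_width: 0.0113
gripper_force: 30.7
```

```bash
python3 -c "
from mv import *
mv([.5684,.1154,.058],-.075)
f=r.grab_frame('scene')
save({'pixels':cv2.resize(f['pixels'][180:240,270:350],(640,480),interpolation=2)},'c6.png')"
```

```text
row [ 0.004  0.007  0.056 -0.001  0.001 -0.001] tcp [0.5667 0.1145 0.072 ] F [ 0.6  0.2 -0.3] t 5.925 j [-0.6   0.55  0.38  1.94 -0.3   0.72 -0.12]
```

View pics/c6.png

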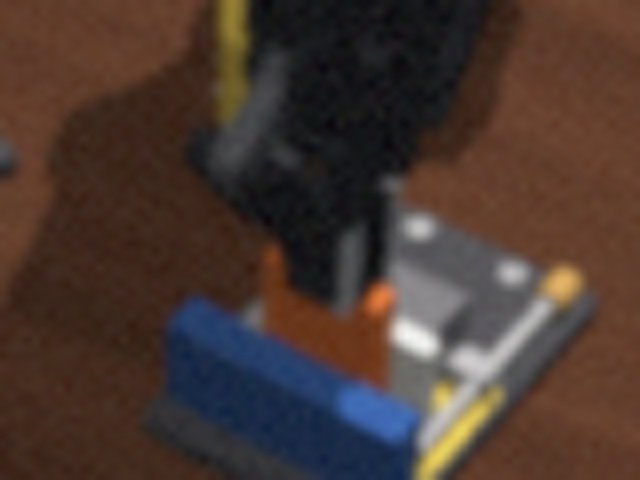

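The spacer is now between the blue wall and the white tile, at (325,340), with no contact force. I lower it to the base.

apply_moves:
  rows:
    - [0.004,0.006,0.025,0,0,0]
    - [0.004,0.006,0.045,0,0,0]
    - [0.004,0.006,0.054,0,0,0]
    - [0.004,0.006,0.054,0,0,0]

```text
clock: 6.48
tcp_pos: [0.5688, 0.1159, 0.0595]
orientation: [-2.305, -2.134, 0.001]
contact_force: [-1.9, 1.2, -1.7]
grip_width: 0.0115
gripper_force: 30.6
```

apply_moves:
  rows:
    - [0,0,0.008,0,0,0]
    - [0,0,0.014,0,0,0]
    - [0,0,0.014,0,0,0]

```text
clock: 6.85
tcp_pos: [0.5688, 0.1159, 0.0561]
orientation: [-2.305, -2.134, 0.001]
contact_force: [-3.4, -0.3, -1.1]
grip_width: 0.0111
gripper_force: 30.6
```

apply_moves:
  rows:
    - [0,-0.004,0.006,0,0,0]
    - [0,-0.006,0.01,0,0,0]
    - [0,-0.006,0.01,0,0,0]

```text
clock: 7.22
tcp_pos: [0.5688, 0.1159, 0.0559]
orientation: [2.305, 2.133, 0.004]
contact_force: [-6.2, -0.8, 15.8]
grip_width: 0.0114
gripper_force: 33.3
```

apply_moves:
  rows:
    - [0,0,-0.012,0,0,0]
    - [0,0,-0.012,0,0,0]

```text
clock: 7.48
tcp_pos: [0.5686, 0.1161, 0.0572]
orientation: [2.304, 2.133, 0.003]
contact_force: [0.3, 0.2, -1.4]
grip_width: 0.0117
gripper_force: 30.7
```

apply_moves:
  rows:
    - [0,0,0.006,0,0,0]
    - [0,0,0.006,0,0,0]

```text
clock: 7.72
tcp_pos: [0.5685, 0.1161, 0.0559]
orientation: [2.305, 2.134, 0.002]
contact_force: [-1.9, -0.6, 6.4]
grip_width: 0.0118
gripper_force: 31.7
```

apply_moves:
  rows:
    - [0,0,0,0,0,0]
    - [0,0,0,0,0,0]
    - [0,0,0,0,0,0]
    - [0,0,0,0,0,0]
    - [0,0,0,0,0,0]
  claw: 0.6

```text
clock: 8.35
tcp_pos: [0.5677, 0.116, 0.0552]
orientation: [-2.305, -2.134, 0.0]
contact_force: [-0.4, -0.5, 0.2]
grip_width: 0.0512
gripper_force: 0.0
```

Lift up clear (to about 0.17), then look.

apply_moves:
  rows:
    - [0,0,-0.1,0,0,0]
    - [0,0,-0.3,0,0,0]
    - [0,0,-0.5,0,0,0]
    - [0,0,-0.5,0,0,0]

```text
clock: 8.85
tcp_pos: [0.5704, 0.1164, 0.1844]
orientation: [2.303, 2.132, 0.012]
contact_force: [0.4, -0.7, -0.3]
grip_width: 0.0514
gripper_force: 0.0
```

```bash
python3 -c "
from mv import *
# push point: carriage back, from stopface minus gap(.019)+.033
n=np.array([np.cos(-.075),np.sin(-.075)]);sf=np.array([.5778,.108]);pb=sf-n*(.019+.033);print('pushface',pb)
t=pb-n*(.0145+.015);print(t)
mv([t[0],t[1],.12],-.075)
f=r.grab_frame('scene')
save({'pixels':cv2.resize(f['pixels'][180:240,270:350],(640,480),interpolation=2)},'c7.png')"
```

```text
pushface [0.52594618 0.11189634]
[0.49652911 0.11410677]
row [-0.033 -0.296  0.255  0.005 -0.002 -0.001] tcp [0.5704 0.1164 0.1844] F [ 0.4 -0.7 -0.3] t 8.85 j [-0.66  0.39  0.45  1.86 -0.21  0.93 -0.19]
```

View pics/c7.png

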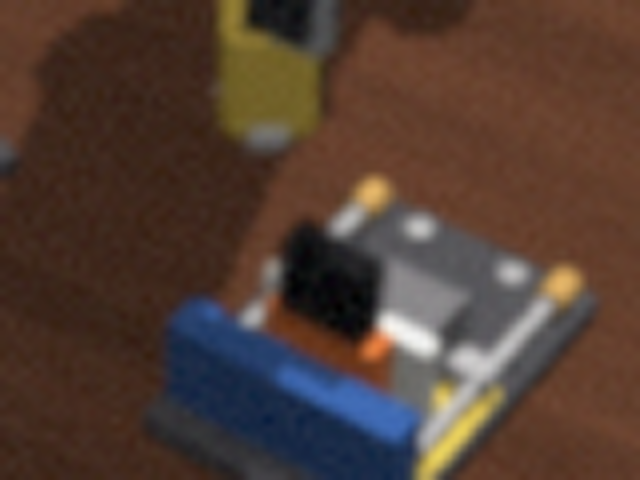

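The spacer stands free and upright in the gap, at (325,330), with the tile open. Next I move behind the carriage with the gripper shut.

apply_moves:
  rows:
    - [-0.033,-0.274,0.1,0,0,0]
    - [-0.033,-0.274,0.25,0,0,0]
    - [-0.033,-0.274,0.25,0,0,0]
    - [-0.033,-0.274,0.25,0,0,0]
    - [-0.033,-0.274,0.25,0,0,0]
  claw: 0

```text
clock: 9.52
tcp_pos: [0.5005, 0.1132, 0.1189]
orientation: [2.305, 2.133, 0.003]
contact_force: [0.2, 0.7, -0.4]
grip_width: 0.0003
gripper_force: 0.0
```

```bash
python3 -c "
from mv import *
mv([.502,.1137,.022],-.075)
f=r.grab_frame('scene')
save({'pixels':cv2.resize(f['pixels'][150:240,250:370],(640,480),interpolation=2)},'c8.png')"
```

```text
row [ 0.002  0.005  0.388  0.002 -0.    -0.002] tcp [0.5005 0.1132 0.1189] F [ 0.2  0.7 -0.4] t 9.525 j [-0.69  0.38  0.43  2.07 -0.23  0.74 -0.2 ]
```

View pics/c8.png

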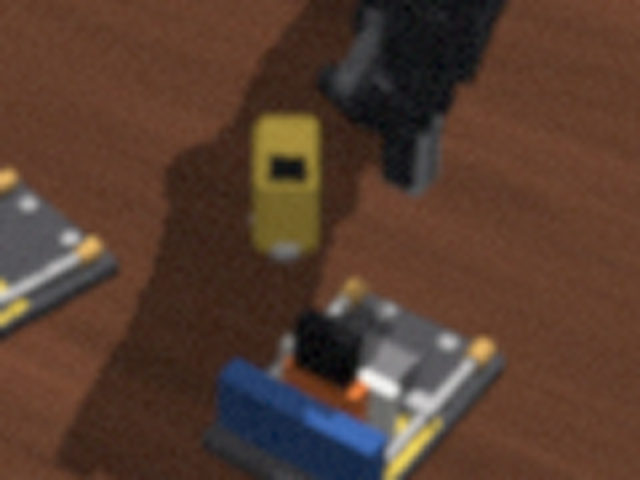

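The shut gripper is above the back of the base and clear of the tape at (285,185). I descend.

apply_moves:
  rows:
    - [0,0.005,0.15,0,0,0]
    - [0,0.005,0.28,0,0,0]
    - [0,0.005,0.35,0,0,0]
    - [0,0.005,0.382,0,0,0]
    - [0,0.005,0.382,0,0,0]

```text
clock: 10.2
tcp_pos: [0.5004, 0.1129, 0.0226]
orientation: [2.305, 2.134, 0.001]
contact_force: [0.3, 0.3, -0.1]
grip_width: -0.0
gripper_force: 0.0
```

apply_moves:
  rows:
    - [0,0.012,0,0,0,0]
    - [0,0.024,0,0,0,0]
    - [0,0.036,0,0,0,0]
    - [0,0.036,0,0,0,0]

```text
clock: 10.7
tcp_pos: [0.5085, 0.1124, 0.0224]
orientation: [-2.304, -2.134, 0.001]
contact_force: [-2.6, 1.4, 2.2]
grip_width: -0.0001
gripper_force: 1.5
```

apply_moves:
  rows:
    - [0,0.006,0,0,0,0]
    - [0,0.012,0,0,0,0]
    - [0,0.016,0,0,0,0]
    - [0,0.016,0,0,0,0]

```text
clock: 11.2
tcp_pos: [0.5127, 0.112, 0.0222]
orientation: [-2.305, -2.134, 0.001]
contact_force: [-4.7, 0.8, 3.4]
grip_width: 0.0
gripper_force: 2.3
```

apply_moves:
  rows:
    - [0,0.004,0,0,0,0]
    - [0,0.008,0,0,0,0]
    - [0,0.008,0,0,0,0]

```text
clock: 11.58
tcp_pos: [0.5147, 0.1119, 0.0222]
orientation: [-2.305, -2.134, 0.001]
contact_force: [-3.9, 2.4, 2.9]
grip_width: -0.0001
gripper_force: 2.5
```

apply_moves:
  rows:
    - [0,0.004,0,0,0,0]
    - [0,0.008,0,0,0,0]
    - [0,0.008,0,0,0,0]

```text
clock: 11.95
tcp_pos: [0.5158, 0.1118, 0.0221]
orientation: [-2.304, -2.134, 0.003]
contact_force: [-7.3, 2.0, 5.6]
grip_width: 0.0
gripper_force: 3.7
```

apply_moves:
  rows:
    - [0,0.004,0,0,0,0]
    - [0,0.008,0,0,0,0]
    - [0,0.008,0,0,0,0]

```text
clock: 12.32
tcp_pos: [0.5158, 0.1117, 0.0218]
orientation: [-2.301, -2.132, 0.007]
contact_force: [-13.3, 1.2, 9.0]
grip_width: -0.0002
gripper_force: 6.1
```

apply_moves:
  rows:
    - [0,0.005,0,0,0,0]
    - [0,0.012,0,0,0,0]
    - [0,0.012,0,0,0,0]
    - [0,0.012,0,0,0,0]

```text
clock: 12.82
tcp_pos: [0.5158, 0.1116, 0.0213]
orientation: [-2.298, -2.13, 0.014]
contact_force: [-19.1, 2.2, 14.3]
grip_width: 0.0003
gripper_force: 9.5
```

```bash
python3 -c "
from mv import *
f=r.grab_frame('scene');g=r.grab_frame('top');o=r.get_obs();print(o['contact_force'],o['tcp_pos'])
save({'pixels':np.hstack([cv2.resize(f['pixels'][180:240,270:350],(400,300),interpolation=2),cv2.resize(g['pixels'][180:270,200:320],(400,300),interpolation=2)])},'c9.png')"
```

```text
[-18.81873506   2.29481255  13.90122875] [0.51586048 0.1115647  0.02135319]
```

View pics/c9.png

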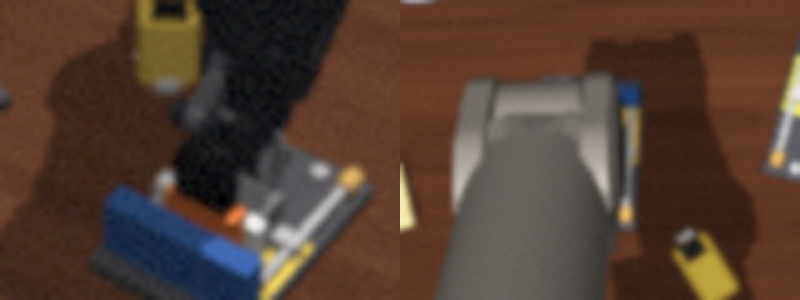

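The spacer is squeezed between the tile and the blue wall, and the travel stalled while the force rose. I add a little more force and relieve the vertical rub.

apply_moves:
  rows:
    - [0,0.004,-0.004,0,0,0]
    - [0,0.01,-0.008,0,0,0]
    - [0,0.01,-0.008,0,0,0]
    - [0,0.01,-0.008,0,0,0]

```text
clock: 13.42
tcp_pos: [0.5158, 0.1115, 0.0216]
orientation: [-2.295, -2.129, 0.02]
contact_force: [-19.0, 3.8, 2.1]
grip_width: 0.0001
gripper_force: 9.6
```

apply_moves:
  rows:
    - [0,0.006,0,0,0,0]
    - [0,0.012,0,0,0,0]
    - [0,0.012,0,0,0,0]
    - [0,0.012,0,0,0,0]

```text
clock: 13.92
tcp_pos: [0.5159, 0.1115, 0.0216]
orientation: [-2.292, -2.127, 0.026]
contact_force: [-27.6, 4.7, 10.8]
grip_width: 0.0001
gripper_force: 13.9
```

```bash
python3 -c "
from h import *
for i in range(3): r.grab_frame('scene')
o=r.get_obs();print(o['contact_force'],o['tcp_pos'],o['clock']);print(r.hand_in())"
```

```text
[-26.67145871   4.84273706  10.90305711] [0.51583942 0.11147282 0.0215579 ] 14.075
the job is handed in; nothing more can be done
None
```

The orange spacer stands in the wide-gap jig, squeezed against the blue stop wall by the tile, and I handed the job in at about 14 s with the arm still pushing at about 27 N (no verdict was returned).

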